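# Draw the sieve plate from the nib sifter and hold it over the cacao bowl

## Task

Swing the wooden flap of the nib sifter all the way up and leave it standing open, then draw out the sieve plate hidden in the well beneath it and present it over the smaller bowl, the one of dark cacao, so that what clings to it can drop back in: upright, centred over the bowl and lengthwise with it, its lower edge about 10 cm above the counter. Finish while still holding the plate there in the gripper, at rest, and leave the bowls, jar, bell and scoop where they stand.

Things in the scene. Friction and masses are not known exactly. Their poses are not given: they have to be found in the camera images.
- sifter: nib sifter: aluminium box fixed to the counter, 114 (x) x 124 (y) x 98 mm high, walls 5, covered by a wooden flap; an outlet lip juts 11 mm from its front. Origin: centre of its underside; z up, front along -x. Its top is an open well 104 x 114 mm, floor 55 mm above the counter; in the floor at x = -12, y = 0 a slot 8 (x) x 63 (y) mm, its bottom 6 mm above the counter, holds the plate.
- flap (a joint): angle of the wooden flap (rad): 0 shut (level, covers the well), 1.57 upright, stop at 1.75; starts shut or slightly ajar. The stiff hinge (about 0.11 N m friction, 2 to 3 N at the handle) keeps it where it is left. Flap: 116 mm from hinge to free edge, 128 wide, 6 thick (top face 5 above the hinge axis when shut), 0.12 kg.
- flap_hinge (a point): point on the flap's hinge axis, at the middle of the sifter's back top edge, 100 mm above the counter; the axis is parallel to the sifter's y; axes as the sifter's.
- flap_handle (a point): centre of the flap's handle: steel round bar 12 mm thick, 40 long along the sifter's y, flat ends, on two 8 mm posts 24 apart; 85 mm from the hinge axis along the flap, 33 out from it square to the flap (28 above the flap's top face). Pinched end to end it turns between the pads as the flap swings. With the flap open it is on the far side. Axes turn with the flap.
- sieve: sieve plate: perforated steel blade 5 (x) x 60 (y) x 50 mm high, on its top edge a wooden grip tab 10 (x) x 26 (y) x 38 mm tall; 0.08 to 0.17 kg. Origin: middle of its lower edge; z up to the tab, y along its width, x square to its face. It starts loose and upright in the slot (1.5 mm play each side), lower edge 6 mm, tab top 94 mm above the counter.
- sieve_grip (a point): on the middle of the sieve plate's grip tab, 78 mm above the plate's lower edge and 10 mm below the tab's top; 23 mm above the well's floor at the start.
- bowl_cacao: small oval porcelain bowl heaped with dark cacao, 63 (x) x 85 (y, its long axis) x 43 mm high. Origin: centre of its underside. It and the larger bowl may change places.
- bowl_hazel: bystander: larger oval porcelain bowl of hazelnuts, 94 (x) x 128 (y) x 53 mm; origin at the centre of its underside.
- nib_jar: bystander: glass jar with cork lid, 65 mm wide, 110 mm high; origin at the centre of its underside.
- service_bell: bystander: chrome counter bell, 80 mm wide, 60 mm high; origin at the centre of its underside.
- scoop: bystander: steel scoop with turned wooden handle, 42 x 138 (y) x 21 mm, lying on the counter; origin at the centre of its underside.

How it is judged:
On the way, in this order (a step that is already met when the one before it is completed fails the run):
1. the flap is swung up, to at least 1.35 rad, while the plate is still in its slot (value of joint flap above 1.35 rad and z of sieve in the frame of sifter below 0.03 m), for 0.2 s.
2. the plate is drawn clear above the sifter's top, held by the fingers (z of sieve in the frame of sifter above 0.1 m and contact force between the fingers and sieve above 1 N), for 0.1 s.
At the end, for the whole second after the job is handed in: Flap open over 1.3 rad; plate held by the fingers, at rest, touching no bowl, lower edge 65 to 140 mm up, within 25 mm of the cacao bowl's centre, upright within 15 degrees and within 15 degrees of the bowl's long axis; bowls, jar, bell and scoop within 20 mm of their start (value of joint flap above 1.3 rad and height (world z) of sieve between 0.065 and 0.14 m and horizontal distance between sieve and bowl_cacao below 0.025 m and angle between the y axis of sieve and the y axis of bowl_cacao, either way round below 0.26 rad and angle between sieve's own z axis and vertical below 0.26 rad and linear speed of sieve below 0.03 m/s and contact force between the fingers and sieve above 1 N and contact force between sieve and bowl_cacao below 0.1 N and distance of each of bowl_cacao, bowl_hazel, nib_jar, service_bell, scoop from where it was at the start of the episode below 0.02 m); the arm keeps its last pose, push and grip.
It fails at once if the bowl of cacao beans is moved by more than 25 mm (distance of bowl_cacao from where it was at the start of the episode above 0.025 m).
It fails at once if the larger bowl of hazelnuts is moved by more than 25 mm (distance of bowl_hazel from where it was at the start of the episode above 0.025 m).
It fails at once if the nib jar is moved by more than 25 mm (distance of nib_jar from where it was at the start of the episode above 0.025 m).
It fails at once if the service bell is moved by more than 25 mm (distance of service_bell from where it was at the start of the episode above 0.025 m).
It fails at once if the scoop is moved by more than 25 mm (distance of scoop from where it was at the start of the episode above 0.025 m).
It also fails if it takes over 59 s, if anything falls off the work surface, if the arm or the gripper's body presses on something with over 40 N, if the wrist force passes 120 N, or if a joint passes its speed limit or range.

## Robot

A 6-joint arm with a two-finger parallel gripper is mounted at the origin on a cart in front of the work surface, level with it; the furniture and walls round the work are solid. World frame = base frame: x ahead of the robot, y to its left, z up, the work surface at z = 0. Lengths are in m, angles in rad, forces in N, time in s.
With the tool pointing down it reaches from about 0.3 to 0.875 m from the base axis. Payload 6.4 kg.
Tool frame: the origin (TCP) lies at the very end of the fingers, on their centre line; the grasp point (between the pads) lies 19 mm behind it; z points along the fingers, y is the line along which they close (so a half turn about z gives the same grasp; the last joint's range is limited). The gripper opens to 88 mm and grips with 3 to 60 N. Pads are 18 mm wide; open, the fingers measure 123 mm over their backs; the gripper's body (75 mm by 187 mm) begins 45 mm behind the grasp point.
Start: joints at [-1.313, 0.181, 1.607, -0, 1.354, -0.206], TCP at [0.257, -0.514, 0.239] pointing down, gripper open.
Joint ranges: [-2.99, 2.99], [-0.89, 2.07], [0.3, 2.58], [-1.14, 4.28], [0, 2.63], [-3.12, 3.12]. Speed limits (rad/s): [2.57, 2.57, 3.01, 3.14, 3.14, 3.14].

## Interface

Orientations are given as a 3x3 rotation matrix whose columns are the frame's x, y, z axes.
In Python, from workcell import bot gives the robot as it stands.
- The arm moves only by the shell command python3 -m pendant 'ROWS' [OPENING] [FORCE]. ROWS is JSON, a list of rows, each an object with "offset": the shift along the tool's x, y, z in units of 30 mm (1.0 is 30 mm), a list of three; "turn": the turn about the tool's z in units of 8 degrees (1.0 is 8 degrees). A call has 1 to 8 rows; each row shifts and turns the commanded pose from where the row before left it, along the tool's axes as they then stand; what a row does not reach is not made up. A row lasts 1/10 s, in which the tool goes at most 50 mm and 8.59 degrees, less where a joint would pass 70% of its speed; a pose out of reach is approached as far as the arm can. A call is refused whole if a number of a shift passes 1 or a number of a turn 1, either way. A call with a gripper value outside its range is refused whole. OPENING is the opening, from 0 (shut) to 1 (fully open), set as the call begins (- or left out, the last holds). The fingers move at their own pace and stop on an object; FORCE is the grip in N (left out, the last holds). Time passes only in rows, so rows that do not move let the fingers close. It gives the time, the measured TCP pose, the force, the opening and the grip force at its end, in the units of the state.
- bot.sense(): the state, without advancing time (a new reading comes with each control period).
- bot.snapshot(name): name is "scene" or "top" or "wrist"; returns a dict with "image" (480x640x3 uint8, blue, green, red), "fx", "fy", "cx", "cy" (pixels), "pose" (4x4, takes a point from camera to world coordinates). Camera axes: x right, y down, z forward; pixel columns grow to the right and rows downward; lengths in m; the calibration is good to about 2 mm. A picture is of the moment at which its call begins. There is no depth.
- bot.hand_in(): hands the job in; it is judged then, once.
Trained networks look in a picture, given as the dict that the camera call returned (one of the last four; its "shot" number tells which), for a name from the list of things; names that differ only in an ending like _2 or _b are one class to them, and where a whole thing is asked for, a point or a joint stands for the part that bears it (a point fixed in the world has none). Each returns a list of dicts, best first, with "confidence" (0 to 1); they miss things now and then, are a little off and sometimes report something else, mostly with a low value. They report only what shows in the picture. A call takes as long as a camera call.
- bot.search_frame(picture, target): "location" ([x, y, z] in m, in the coordinates of the camera as it stood for that picture, good to about 4 mm: the middle of the surface that is visible of it).
- bot.silhouettes(picture, target): "mask" (480x640 bool, what is visible of it).
- bot.mark_of(picture, target): "location" ([x, y, z] in m, in the coordinates of the camera as it stood for that picture, good to about 4 mm: a listed point, or the origin of a listed thing).
The state is a dict: "time": time; "qpos": joint angles; "qvel": joint speeds; "joint_efforts": joint torques, N m; "position": TCP position; "tool_rot": TCP orientation; "wrist_force": force on the tool from outside, world axes, zero at the start; "ft_torque": the same for the moment, N m; "finger_gap": finger opening in m; "grip_force": force on a finger pad.
Only numpy, scipy, OpenCV 4.12 (cv2) and the standard library are available. Lean on these libraries where they do the work, as an engineer would, in place of code of your own. Each camera call takes 0.05 s, during which the arm holds its last target. There are 200 camera calls.

## Working session

There is one attempt and no reset: what is moved stays moved. The work goes in short steps, Python scripts to look and compute and a shell command to move; the robot and the scene stay as the last step left them, time stands still between calls to the robot, and variables do not carry over. Pictures are saved under pics/ and viewed, at most 11 in all, crops included, and the job is handed in when it is done.

```bash
mkdir -p pics
cat > h.py <<'E'
import numpy as np, cv2
from workcell import bot
def W(p,l): return (p["pose"]@np.r_[l,1])[:3]
def look(cam,names,save=None):
    p=bot.snapshot(cam)
    if save: cv2.imwrite("pics/"+save,p["image"])
    for n in names:
        for r in bot.mark_of(p,n)[:2]: print(cam,n,W(p,r["location"]).round(4),round(r["confidence"],2))
    return p
E
python3 - <<'E'
from h import *
N=["sifter","flap_hinge","flap_handle","bowl_cacao","bowl_hazel","nib_jar","service_bell","scoop"]
look("scene",N,"s1.png"); p=look("top",N,"t1.png")
s=bot.sense(); print(s["time"],s["position"],s["tool_rot"],s["finger_gap"])
E
```

```text
scene sifter [ 0.4967  0.2635 -0.0026] 0.87
scene flap_hinge [0.5424 0.3015 0.0988] 0.77
scene flap_handle [0.4774 0.2456 0.1325] 0.72
scene bowl_cacao [ 0.482   0.0174 -0.0045] 0.67
scene bowl_hazel [ 5.030e-01 -2.395e-01  3.000e-04] 0.57
scene bowl_hazel [0.4768 0.2473 0.1359] 0.53
scene service_bell [ 0.6213  0.4933 -0.0057] 0.4
scene scoop [ 0.4861  0.0146 -0.0069] 0.5
top sifter [ 0.4932  0.2687 -0.0014] 0.93
top flap_hinge [0.5343 0.3029 0.1019] 0.72
top flap_hinge [ 0.524  -0.411  -0.0012] 0.68
top flap_handle [0.4736 0.2454 0.1371] 0.89
top bowl_cacao [0.4836 0.0163 0.0011] 0.72
top bowl_hazel [ 0.4993 -0.2393  0.0022] 0.71
top nib_jar [ 4.345e-01  5.379e-01 -2.000e-04] 0.95
top service_bell [ 0.4909  0.2633 -0.0007] 0.72
top service_bell [0.623  0.4999 0.0008] 0.62
top scoop [ 5.224e-01 -4.073e-01  5.000e-04] 0.84
0.9 [ 0.25723744 -0.51428609  0.23873608] [[ 8.94352748e-01  4.47362451e-01 -9.80601208e-07]
 [ 4.47362450e-01 -8.94352747e-01 -5.18770652e-05]
 [-2.40848544e-05  4.59577116e-05 -9.99999999e-01]] 0.08790317379536107
```

View pics/t1.png

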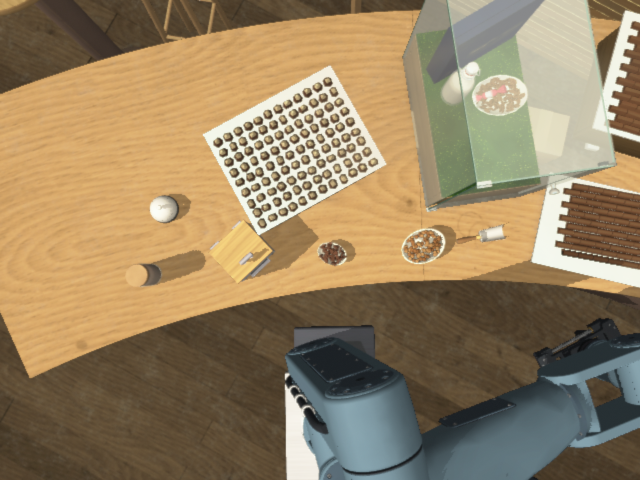

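View pics/s1.png

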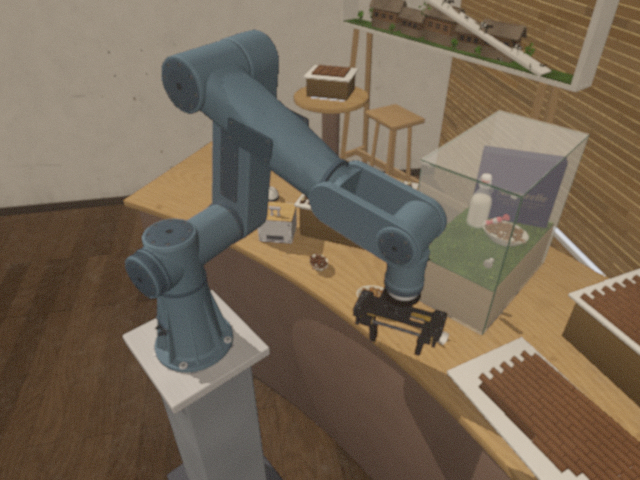

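Run:
```python
from h import *
p=bot.snapshot("top")
P=np.linalg.inv(p["pose"])
K=np.array([[p["fx"],0,p["cx"]],[0,p["fy"],p["cy"]],[0,0,1]])
def toworld(uv,z):
    d=p["pose"][:3,:3]@np.linalg.inv(K)@np.r_[uv,1]; c=p["pose"][:3,3]; return c+d*(z-c[2])/d[2]
for n,z in [("sifter",.1),("flap",.105),("flap_handle",.105),("bowl_cacao",.043),("bowl_hazel",.05)]:
    for r in bot.silhouettes(p,n)[:2]:
        c=max(cv2.findContours(r["mask"].astype("uint8"),cv2.RETR_EXTERNAL,cv2.CHAIN_APPROX_NONE)[0],key=cv2.contourArea)
        b=cv2.boxPoints(cv2.minAreaRect(c)); w=np.array([toworld(q,z)[:2] for q in b])
        e=(w[1]-w[0],w[2]-w[1]); print(n,round(r["confidence"],2),"pix",b.mean(0).round(),"ctr",w.mean(0).round(4),[(round(np.linalg.norm(v),4),round(np.degrees(np.arctan2(v[1],v[0]))%180,1)) for v in e])
```

```text
sifter 0.9 pix [242. 252.] ctr [0.4912 0.2603] [(np.float64(0.1319), np.float64(132.8)), (np.float64(0.137), np.float64(42.6))]
sifter 0.71 pix [332. 254.] ctr [0.4829 0.0204] [(np.float64(0.0725), np.float64(88.8)), (np.float64(0.0563), np.float64(178.7))]
flap 0.81 pix [240. 251.] ctr [0.4942 0.2644] [(np.float64(0.1278), np.float64(132.3)), (np.float64(0.1158), np.float64(42.2))]
flap_handle 0.82 pix [240. 251.] ctr [0.4938 0.2649] [(np.float64(0.1293), np.float64(132.5)), (np.float64(0.1163), np.float64(42.4))]
flap_handle 0.4 pix [143. 274.] ctr [0.4371 0.524 ] [(np.float64(0.096), np.float64(88.8)), (np.float64(0.0611), np.float64(179.8))]
bowl_cacao 0.83 pix [332. 254.] ctr [0.4836 0.0193] [(np.float64(0.0756), np.float64(88.8)), (np.float64(0.0587), np.float64(178.7))]
bowl_hazel 0.9 pix [423. 246.] ctr [ 0.4993 -0.2359] [(np.float64(0.1173), np.float64(88.8)), (np.float64(0.0947), np.float64(178.1))]
```

The top view shows the sifter at (242,252), its handle at (247,257) nearest the robot, the cacao bowl at (332,254) and hazel at (423,246). The jar is at (143,274), the bell at (164,208) and the scoop at (490,234). The scene view shows the gripper at (400,320), clear of everything. Sifter yaw is about 42.4°, so I'm turning to match it and flying over.

```bash
python3 -m pendant '[{"offset":[0,0,-0.5],"turn":-1},{"offset":[0,0,-0.5],"turn":-1},{"offset":[0.9,-0.55,0],"turn":0},{"offset":[0.9,-0.55,0],"turn":0},{"offset":[0.9,-0.55,0],"turn":0},{"offset":[0.9,-0.55,0],"turn":0},{"offset":[0.9,-0.55,0],"turn":0},{"offset":[0.9,-0.55,0],"turn":0}]' 1
python3 -m pendant '[{"offset":[0.9,-0.55,0],"turn":0},{"offset":[0.9,-0.55,0],"turn":0},{"offset":[0.9,-0.55,0],"turn":0},{"offset":[0.9,-0.55,0],"turn":0},{"offset":[0.9,-0.55,0],"turn":0},{"offset":[0.9,-0.55,0],"turn":0},{"offset":[0.9,-0.55,0],"turn":0},{"offset":[0.9,-0.55,0],"turn":0}]'
python3 -m pendant '[{"offset":[0.9,-0.55,0],"turn":0},{"offset":[0.9,-0.55,0],"turn":0},{"offset":[0.9,-0.55,0],"turn":0},{"offset":[0.9,-0.55,0],"turn":0},{"offset":[0,0,0],"turn":0},{"offset":[0,0,0],"turn":0}]'
python3 - <<'E'
from h import *
s=bot.sense(); print(s["time"],s["position"],s["tool_rot"][0])
look("wrist",["sifter","flap_hinge","flap_handle","bowl_cacao"],"w1.png")
look("top",["sifter","flap_hinge","flap_handle","bowl_cacao"])
E
```

```text
time: 2.0
position: [0.3098, -0.3306, 0.2688]
tool_rot: [[0.737, 0.676, 0.0], [0.676, -0.737, -0.0], [-0.0, 0.0, -1.0]]
wrist_force: [0.4, -0.4, 0.4]
finger_gap: 0.0882
grip_force: 0.0
time: 2.8
position: [0.3795, -0.0872, 0.269]
tool_rot: [[0.737, 0.676, 0.001], [0.676, -0.737, -0.0], [0.0, 0.001, -1.0]]
wrist_force: [0.1, 0.2, 0.4]
finger_gap: 0.0882
grip_force: 0.0
time: 3.4
position: [0.4141, 0.0335, 0.2687]
tool_rot: [[0.735, 0.678, -0.0], [0.678, -0.735, -0.0], [-0.0, 0.0, -1.0]]
wrist_force: [0.7, -0.3, 0.1]
finger_gap: 0.0883
grip_force: 0.0
3.4 [0.41408012 0.03348865 0.26869895] [ 7.34957923e-01  6.78112669e-01 -2.44285641e-04]
wrist flap_hinge [ 0.4973 -0.2358 -0.0011] 0.72
top sifter [ 0.4911  0.2644 -0.0019] 0.7
top flap_hinge [0.5337 0.3031 0.1009] 0.85
top flap_hinge [0.4728 0.2463 0.1354] 0.5
top flap_handle [0.4707 0.2468 0.134 ] 0.77
top bowl_cacao [0.4862 0.0157 0.0008] 0.69
```

View pics/w1.png

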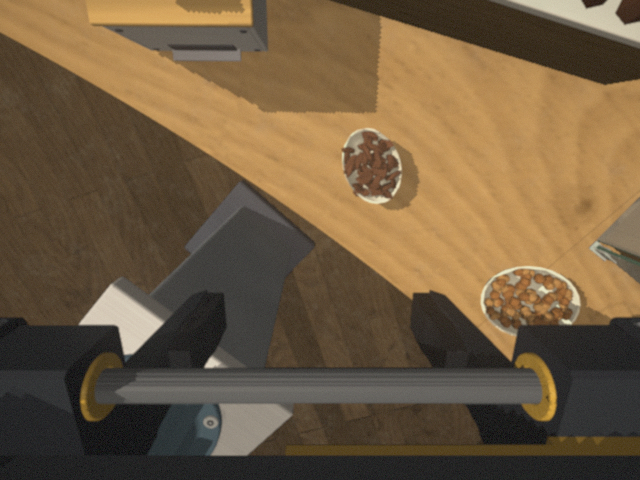

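The wrist view shows the cacao bowl at (372,165) with its long axis tilted slightly. Hazel is at (530,300), and the sifter front at (175,35) sits level in the image, so the yaw matches. Next I measure the bowl axis and move nearer.

```bash
python3 - <<'E'
from h import *
p=bot.snapshot("wrist"); K=np.array([[p["fx"],0,p["cx"]],[0,p["fy"],p["cy"]],[0,0,1]])
for r in bot.silhouettes(p,"bowl_cacao")[:2]:
    c=max(cv2.findContours(r["mask"].astype("uint8"),cv2.RETR_EXTERNAL,cv2.CHAIN_APPROX_NONE)[0],key=cv2.contourArea)[:,0]
    d=(p["pose"][:3,:3]@np.linalg.inv(K)@np.c_[c,np.ones(len(c))].T).T; o=p["pose"][:3,3]
    for z in (.043,):
        w=o+d*((z-o[2])/d[:,2])[:,None]
        e=cv2.fitEllipse((w[:,:2]*1000).astype(np.float32)); print(r["confidence"],e,"long axis deg from x:",(e[2]+90)%180)
E
python3 -m pendant '[{"offset":[0,-1,0],"turn":0},{"offset":[0.3,-1,0],"turn":0},{"offset":[0.9,-1,0],"turn":0},{"offset":[0.9,-0.9,0],"turn":0},{"offset":[0.9,0,0],"turn":0},{"offset":[0.6,0,0],"turn":0},{"offset":[0,0,0],"turn":0},{"offset":[0,0,0],"turn":0}]'
python3 - <<'E'
from h import *
look("wrist",["sifter","flap_hinge","flap_handle"],"w2.png")
look("wrist",["sifter","flap_hinge","flap_handle"])
E
```

```text
0.87 ((484.714599609375, 24.42477798461914), (58.62779998779297, 79.45174407958984), 154.5247802734375) long axis deg from x: 64.5247802734375
time: 4.8
position: [0.4141, 0.1923, 0.2684]
tool_rot: [[0.736, 0.677, -0.001], [0.677, -0.736, -0.0], [-0.001, -0.001, -1.0]]
wrist_force: [0.3, -0.4, 0.5]
finger_gap: 0.0879
grip_force: 0.0
wrist sifter [ 0.4963  0.2671 -0.0015] 0.92
wrist flap_hinge [0.5386 0.314  0.1035] 0.73
wrist flap_handle [0.4746 0.2499 0.1336] 0.91
wrist sifter [0.496  0.2643 0.0014] 0.63
wrist flap_hinge [0.538  0.3094 0.1018] 0.67
wrist flap_handle [0.4788 0.2466 0.1354] 0.9
```

View pics/w2.png

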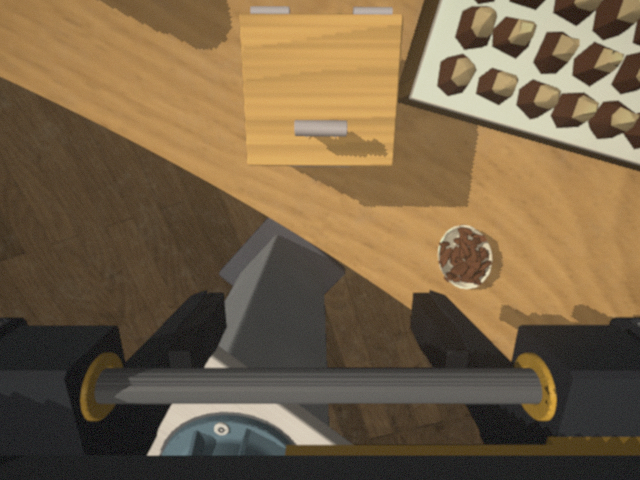

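The wrist view shows the flap handle level and centred at (320,128), with hinge tabs at (270,11) and (372,11). The cacao bowl is at (465,257). Descending over the handle and pinching it.

```bash
python3 -m pendant '[{"offset":[0.9,0,0],"turn":0},{"offset":[0.9,0,0],"turn":0},{"offset":[0.9,0,0.5],"turn":0},{"offset":[0,0,0.9],"turn":0},{"offset":[0,0,0.9],"turn":0},{"offset":[0,0,0.9],"turn":0},{"offset":[0,0,0.9],"turn":0},{"offset":[0,0,0.9],"turn":0}]' 0.75
python3 -m pendant '[{"offset":[0,0,0],"turn":0},{"offset":[0,0,0],"turn":0},{"offset":[0,0,0],"turn":0},{"offset":[0,0,0],"turn":0},{"offset":[0,0,0],"turn":0},{"offset":[0,0,0],"turn":0}]' 0 20
python3 - <<'E'
from h import *
look("wrist",["flap_handle"],"w3.png")
look("top",["flap_handle","flap_hinge"])
E
```

```text
time: 6.0
position: [0.4742, 0.2471, 0.1178]
tool_rot: [[0.737, 0.676, 0.0], [0.676, -0.737, 0.0], [0.0, 0.0, -1.0]]
wrist_force: [-0.3, 0.2, 0.5]
finger_gap: 0.0664
grip_force: 0.0
time: 6.6
position: [0.476, 0.2469, 0.1203]
tool_rot: [[0.736, 0.676, 0.004], [0.676, -0.736, -0.0], [0.003, 0.003, -1.0]]
wrist_force: [4.2, -3.9, 0.7]
finger_gap: 0.0397
grip_force: 20.0
wrist flap_handle [0.4753 0.2508 0.1367] 0.63
top flap_hinge [0.5321 0.304  0.101 ] 0.96
```

View pics/w3.png

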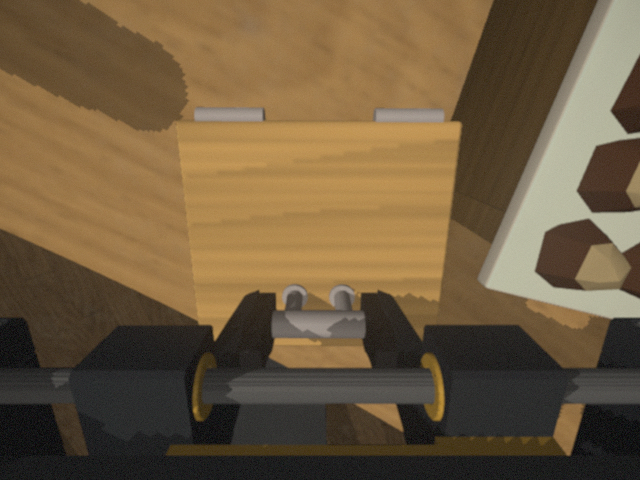

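The wrist view shows the bar (318,323) held end to end between the pads. Now swinging along the arc.

```bash
python3 -m pendant '[{"offset":[0.12,0,-0.29],"turn":0},{"offset":[0.16,0,-0.27],"turn":0},{"offset":[0.19,0,-0.25],"turn":0},{"offset":[0.21,0,-0.24],"turn":0},{"offset":[0.24,0,-0.21],"turn":0},{"offset":[0.25,0,-0.19],"turn":0},{"offset":[0.28,0,-0.16],"turn":0},{"offset":[0.29,0,-0.13],"turn":0}]' 0 30
python3 -m pendant '[{"offset":[0.3,0,-0.1],"turn":0},{"offset":[0.31,0,-0.07],"turn":0},{"offset":[0.32,0,-0.03],"turn":0},{"offset":[0.32,0,0],"turn":0},{"offset":[0.32,0,0.03],"turn":0},{"offset":[0.31,0,0.07],"turn":0},{"offset":[0.28,0,0.09],"turn":0},{"offset":[0.27,0,0.11],"turn":0}]'
python3 -m pendant '[{"offset":[0,0,0],"turn":0},{"offset":[0,0,0],"turn":0},{"offset":[0,0,0],"turn":0}]'
python3 - <<'E'
from h import *
look("scene",["flap_handle","flap_hinge"])
p=look("wrist",["flap_handle","flap_hinge","sieve"],"w4.png")
E
```

```text
time: 7.65
position: [0.5134, 0.281, 0.1717]
tool_rot: [[0.737, 0.676, 0.001], [0.676, -0.737, -0.003], [-0.002, 0.003, -1.0]]
wrist_force: [2.9, -7.5, -1.6]
finger_gap: 0.039
grip_force: 30.0
time: 8.45
position: [0.5686, 0.3312, 0.1703]
tool_rot: [[0.737, 0.676, 0.005], [0.676, -0.737, -0.001], [0.003, 0.004, -1.0]]
wrist_force: [3.1, -5.5, 4.3]
finger_gap: 0.0395
grip_force: 30.0
time: 8.75
position: [0.5688, 0.3313, 0.1703]
tool_rot: [[0.737, 0.676, 0.005], [0.676, -0.737, -0.0], [0.004, 0.004, -1.0]]
wrist_force: [5.3, -4.4, 3.7]
finger_gap: 0.0394
grip_force: 30.0
scene flap_handle [0.5685 0.3275 0.1877] 0.8
scene flap_hinge [0.5397 0.3012 0.101 ] 0.68
wrist flap_handle [0.5666 0.3338 0.1843] 0.6
wrist flap_handle [0.4327 0.5396 0.0027] 0.56
wrist flap_hinge [0.5367 0.308  0.1032] 0.66
```

View pics/w4.png

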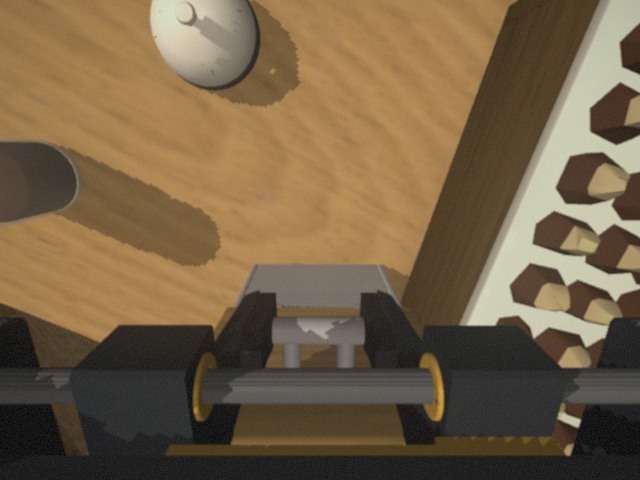

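The wrist view shows the flap upright, the bar (318,330) still pinched with the posts towards the camera and the hinge plate behind at (320,285). That makes the angle about 94°. Next: release, rise, back off and look into the well.

```bash
python3 -m pendant '[{"offset":[0,0,0],"turn":0},{"offset":[0,0,0],"turn":0},{"offset":[0,0,0],"turn":0},{"offset":[0,0,-0.5],"turn":0},{"offset":[0,0,-0.9],"turn":0},{"offset":[0,0,-0.9],"turn":0},{"offset":[0,0,-0.9],"turn":0}]' 0.75
python3 -m pendant '[{"offset":[-0.5,0,-0.3],"turn":0},{"offset":[-0.9,0,0],"turn":0},{"offset":[-0.9,0,0],"turn":0},{"offset":[-0.9,0,0],"turn":0},{"offset":[-0.9,0,0],"turn":0},{"offset":[-0.9,0,0],"turn":0},{"offset":[0,0,0],"turn":0},{"offset":[0,0,0],"turn":0}]' 0.5
python3 - <<'E'
from h import *
look("wrist",["sieve","sieve_grip","flap_handle","flap_hinge","sifter"],"w5.png")
look("wrist",["sieve_grip","sieve"])
E
```

```text
time: 9.8
position: [0.5662, 0.3322, 0.2661]
tool_rot: [[0.736, 0.677, 0.0], [0.677, -0.736, 0.0], [0.001, 0.0, -1.0]]
wrist_force: [0.5, 1.0, -0.1]
finger_gap: 0.0659
grip_force: 0.0
time: 10.6
position: [0.4562, 0.2306, 0.2742]
tool_rot: [[0.737, 0.676, 0.002], [0.676, -0.737, 0.001], [0.002, 0.001, -1.0]]
wrist_force: [-0.0, -0.3, 0.5]
finger_gap: 0.0441
grip_force: 0.0
wrist sieve [0.4901 0.2597 0.0067] 0.68
wrist sieve_grip [0.4833 0.2516 0.0825] 0.81
wrist flap_handle [0.565  0.3336 0.1824] 0.88
wrist flap_hinge [0.537  0.3101 0.1032] 0.96
wrist flap_hinge [0.5667 0.3299 0.1842] 0.37
wrist sifter [ 0.4954  0.2664 -0.0025] 0.82
wrist sieve_grip [0.4848 0.256  0.082 ] 0.94
wrist sieve [0.4891 0.2615 0.0066] 0.85
wrist sieve [0.5641 0.3324 0.183 ] 0.47
```

View pics/w5.png

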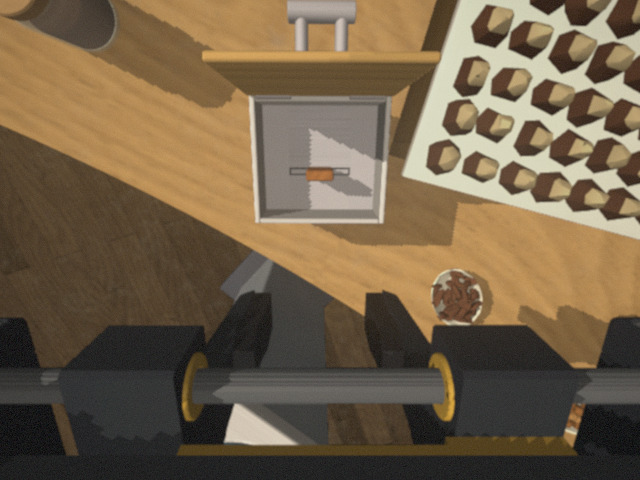

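The wrist view shows the tab at (320,174) in its slot, the flap standing at (320,60) with the handle behind it, and the tray corner at (405,175) close beside the sifter. The gripper body will overhang that corner, so I'm checking its height by triangulating two wrist views.

Run:
```python
from h import *
p=bot.snapshot("wrist"); s=bot.sense(); K=np.array([[p["fx"],0,p["cx"]],[0,p["fy"],p["cy"]],[0,0,1]])
T=np.eye(4);T[:3,:3]=s["tool_rot"];T[:3,3]=s["position"]
T2=T.copy();T2[:3,3]=[.4141,.1923,.2684]; C2=T2@np.linalg.inv(T)@p["pose"]
P=lambda C:K@np.linalg.inv(C)[:3]
def tri(a,b):
    X=cv2.triangulatePoints(P(C2),P(p["pose"]),np.float64(a).reshape(2,1),np.float64(b).reshape(2,1)); return (X[:3]/X[3]).ravel()
print(p["fx"],p["pose"].round(3))
for a,b in [((411,100),(405,175)),((409,98),(404,176)),((412,101),(406,174)),((640,170),(640,238))]:
    w=tri(a,b); d=w-s["position"]; print(w.round(3),"tool x,y",(s["tool_rot"].T@d).round(3))
a=cv2.imread("pics/w2.png")[60:140,380:500]; b=p["image"][135:215,370:490]
cv2.imwrite("pics/c.png",cv2.resize(np.hstack([a,b]),None,fx=3.3,fy=3.3,interpolation=cv2.INTER_CUBIC))
```

```text
345.3813920542691 [[ 0.676 -0.701 -0.229  0.515]
 [-0.737 -0.643 -0.208  0.286]
 [-0.001  0.309 -0.951  0.418]
 [ 0.     0.     0.     1.   ]]
[0.537 0.211 0.13 ] tool x,y [0.047 0.07  0.142]
[0.535 0.214 0.141] tool x,y [0.047 0.066 0.132]
[0.539 0.209 0.122] tool x,y [0.047 0.073 0.15 ]
[0.629 0.035 0.139] tool x,y [-0.005  0.261  0.134]
```

View pics/c.png

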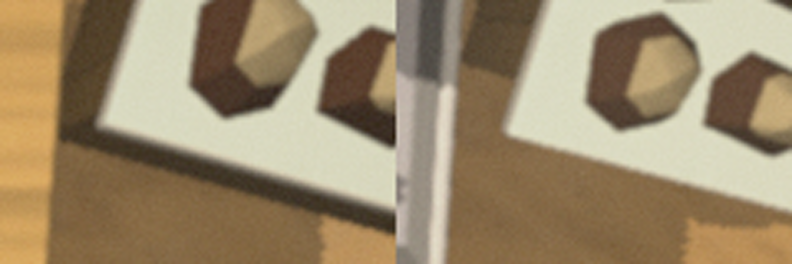

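Run:
```python
from h import *
p=bot.snapshot("wrist"); s=bot.sense(); K=np.array([[p["fx"],0,p["cx"]],[0,p["fy"],p["cy"]],[0,0,1]])
T=np.eye(4);T[:3,:3]=s["tool_rot"];T[:3,3]=s["position"]
T2=T.copy();T2[:3,3]=[.4141,.1923,.2684]; C2=T2@np.linalg.inv(T)@p["pose"]
P=lambda C:K@np.linalg.inv(C)[:3]
t=bot.snapshot("top"); Kt=np.array([[t["fx"],0,t["cx"]],[0,t["fy"],t["cy"]],[0,0,1]])
for n,a,b in [("corner",(409.7,98.5),(403.9,175.6)),("choc1",(451.2,80.6),(440,162.3)),("choc2",(461.8,89.4),(448.5,172)),("choc3",(438.2,86.7),(428.2,166.8)),("flap/handle post? sifter check: bowl rim R",(493,258),(484,297))]:
    X=cv2.triangulatePoints(P(C2),P(p["pose"]),np.float64(a).reshape(2,1),np.float64(b).reshape(2,1)); w=(X[:3]/X[3]).ravel()
    q=Kt@(np.linalg.inv(t["pose"])[:3]@np.r_[w,1]); print(n,w.round(3),"tool",(s["tool_rot"].T@(w-s["position"])).round(3),"top px",(q[:2]/q[2]).round(1))
i=t["image"][200:260,205:305]; cv2.imwrite("pics/t2.png",cv2.resize(i,None,fx=7,fy=7,interpolation=cv2.INTER_CUBIC))
```

```text
corner [0.536 0.213 0.138] tool [0.047 0.067 0.135] top px [257.6 234.5]
choc1 [0.561 0.202 0.146] tool [0.058 0.093 0.126] top px [261.5 224.5]
choc2 [0.56  0.194 0.155] tool [0.052 0.097 0.118] top px [264.2 224.8]
choc3 [0.553 0.205 0.144] tool [0.054 0.085 0.129] top px [260.3 227.7]
flap/handle post? sifter check: bowl rim R [ 0.51  -0.016  0.006] tool [-0.127  0.218  0.267] top px [343.4 244.3]
```

View pics/t2.png

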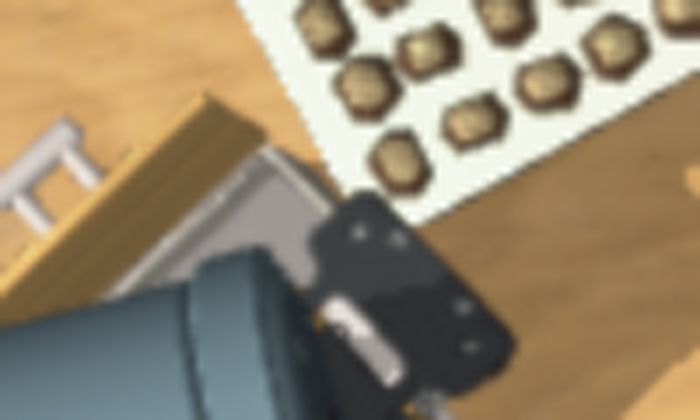

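The crop shows the tray's lower-left corner partly behind the gripper, near (385,245). I'll cross-check its height with the unobstructed first top picture by fitting the white tray's outline.

Run:
```python
from h import *
def quad(im,roi,seed):
    m=np.zeros(im.shape[:2],"uint8"); x0,y0,x1,y1=roi
    h=cv2.cvtColor(im,cv2.COLOR_BGR2HSV); w=((h[...,1]<60)&(h[...,2]>170)).astype("uint8"); m[y0:y1,x0:x1]=w[y0:y1,x0:x1]
    m=cv2.morphologyEx(m,cv2.MORPH_CLOSE,np.ones((5,5)))
    c=max(cv2.findContours(m,cv2.RETR_EXTERNAL,cv2.CHAIN_APPROX_NONE)[0],key=cv2.contourArea)
    return cv2.approxPolyDP(cv2.convexHull(c),4,True)[:,0]
t1=cv2.imread("pics/t1.png"); print("t1",quad(t1,(195,60,395,245),0).tolist())
p=bot.snapshot("wrist"); t=bot.snapshot("top"); print("w5",quad(p["image"],(395,0,640,260),0).tolist())
def ray(c,uv): return c["pose"][:3,3],c["pose"][:3,:3]@np.array([(uv[0]-c["cx"])/c["fx"],(uv[1]-c["cy"])/c["fy"],1])
q=quad(t1,(195,60,395,245),0); ct=q[q[:,1].argmax()]
for uvt in (ct,ct+[1,0],ct+[-1,0],ct+[0,1]):
    (o1,d1),(o2,d2)=ray(p,(403.9,175.6)),ray(t,uvt)
    A=np.c_[d1,-d2]; k,res,_,_=np.linalg.lstsq(A,o2-o1,rcond=None); print(uvt,(o1+d1*k[0]).round(3),(o2+d2*k[1]).round(3))
# tray size at candidate heights
for z in (.1,.14):
    w=np.array([ (lambda o,d:o+d*(z-o[2])/d[2])(*ray(t,u)) for u in q]); print(z,w[:,:2].round(3).tolist())
```

```text
t1 [[330, 66], [385, 164], [258, 234], [203, 134]]
w5 [[618, 0], [639, 32], [639, 238], [403, 174], [460, 0]]
[258 234] [0.536 0.212 0.137] [0.537 0.212 0.137]
[259 234] [0.537 0.21  0.13 ] [0.538 0.21  0.13 ]
[257 234] [0.536 0.214 0.143] [0.537 0.214 0.144]
[258 235] [0.536 0.212 0.137] [0.535 0.212 0.137]
0.1 [[0.996, 0.014], [0.722, -0.13], [0.539, 0.217], [0.814, 0.363]]
0.14 [[0.98, 0.015], [0.715, -0.124], [0.537, 0.212], [0.804, 0.353]]
```

Confirmed: the tray corner is at z≈0.137, with chocolates to about 0.15, under the gripper body's right end. I'll grip the tab high so the body clears it, descending in small steps while watching the force.

```bash
python3 -m pendant '[{"offset":[0.6,0,0],"turn":0},{"offset":[0.7,0,0.7],"turn":0},{"offset":[0,0,0.9],"turn":0},{"offset":[0,0,0.9],"turn":0},{"offset":[0,0,0.9],"turn":0},{"offset":[0,0,0.9],"turn":0},{"offset":[0,0,0.9],"turn":0},{"offset":[0,0,0.4],"turn":0}]' 0.5
python3 -m pendant '[{"offset":[0,0,0.2],"turn":0},{"offset":[0,0,0.1],"turn":0},{"offset":[0,0,0],"turn":0},{"offset":[0,0,0],"turn":0}]'
python3 - <<'E'
from h import *
look("wrist",["sieve_grip","sieve"])
look("wrist",["sieve_grip"])
E
```

```text
time: 12.1
position: [0.483, 0.2563, 0.1024]
tool_rot: [[0.736, 0.676, -0.004], [0.676, -0.736, -0.001], [-0.004, -0.002, -1.0]]
wrist_force: [0.4, -0.1, -0.8]
finger_gap: 0.044
grip_force: 0.0
time: 12.5
position: [0.4853, 0.2571, 0.097]
tool_rot: [[0.736, 0.677, 0.002], [0.677, -0.736, 0.001], [0.002, 0.001, -1.0]]
wrist_force: [0.7, 0.6, -0.4]
finger_gap: 0.0445
grip_force: 0.0
wrist sieve_grip [0.4852 0.2555 0.0808] 0.62
wrist sieve_grip [0.4839 0.2558 0.0798] 0.59
wrist sieve_grip [ 0.4955  0.266  -0.0012] 0.37
```

```bash
python3 -m pendant '[{"offset":[0,0,0.15],"turn":0},{"offset":[0,0,0.1],"turn":0},{"offset":[0,0,0.1],"turn":0},{"offset":[0,0,0.1],"turn":0},{"offset":[0,0,0],"turn":0},{"offset":[0,0,0],"turn":0}]'
python3 -m pendant '[{"offset":[0,0,0],"turn":0},{"offset":[0,0,0],"turn":0},{"offset":[0,0,0],"turn":0},{"offset":[0,0,0],"turn":0},{"offset":[0,0,0],"turn":0}]' 0 30
```

```text
time: 13.35
position: [0.4846, 0.2568, 0.0822]
tool_rot: [[0.736, 0.677, -0.0], [0.677, -0.736, -0.0], [-0.0, -0.0, -1.0]]
wrist_force: [-0.4, 0.3, 0.1]
finger_gap: 0.0439
grip_force: 0.0
time: 13.85
position: [0.4847, 0.2568, 0.0825]
tool_rot: [[0.736, 0.677, 0.0], [0.677, -0.736, 0.0], [0.0, 0.0, -1.0]]
wrist_force: [-1.0, 0.3, 0.8]
finger_gap: 0.0255
grip_force: 30.0
```

Gripped with no body contact. Lifting.

```bash
python3 -m pendant '[{"offset":[0,0,-0.2],"turn":0},{"offset":[0,0,-0.4],"turn":0},{"offset":[0,0,-0.4],"turn":0},{"offset":[0,0,-0.6],"turn":0},{"offset":[0,0,-0.6],"turn":0},{"offset":[0,0,-0.8],"turn":0},{"offset":[0,0,-0.8],"turn":0},{"offset":[0,0,-0.8],"turn":0}]' 0 40
python3 -m pendant '[{"offset":[0,0,-0.5],"turn":0},{"offset":[0,0,-0.2],"turn":0},{"offset":[0,0,0],"turn":0},{"offset":[0,0,0],"turn":0},{"offset":[0,0,0],"turn":0}]'
python3 - <<'E'
from h import *
look("wrist",["sieve","sieve_grip","flap_handle","bowl_cacao"],"w6.png")
look("top",["bowl_cacao","sieve","flap_handle"]); look("scene",["bowl_cacao","sieve","flap_handle"])
E
```

```text
time: 14.65
position: [0.4846, 0.2569, 0.2227]
tool_rot: [[0.736, 0.677, 0.001], [0.677, -0.736, 0.0], [0.001, 0.0, -1.0]]
wrist_force: [0.5, -0.4, -0.6]
finger_gap: 0.0253
grip_force: 40.0
time: 15.15
position: [0.4839, 0.2566, 0.24]
tool_rot: [[0.736, 0.676, -0.002], [0.676, -0.736, -0.001], [-0.002, -0.001, -1.0]]
wrist_force: [0.2, 0.3, -2.0]
finger_gap: 0.025
grip_force: 40.0
wrist sieve [0.4894 0.2575 0.1633] 0.97
wrist sieve_grip [0.4802 0.2568 0.2393] 0.98
wrist sieve_grip [0.5372 0.3112 0.1043] 0.29
wrist flap_handle [0.5671 0.3346 0.186 ] 0.98
wrist bowl_cacao [ 0.4853  0.0208 -0.001 ] 0.69
wrist bowl_cacao [ 0.4955 -0.2343  0.0013] 0.29
top bowl_cacao [4.865e-01 1.730e-02 4.000e-04] 0.83
top flap_handle [0.5645 0.3299 0.1856] 0.44
scene bowl_cacao [ 0.4869  0.0187 -0.0066] 0.62
scene sieve [0.4849 0.2558 0.1586] 0.7
scene sieve [ 0.5037 -0.2376 -0.002 ] 0.48
scene flap_handle [0.5687 0.3298 0.1852] 0.58
```

View pics/w6.png

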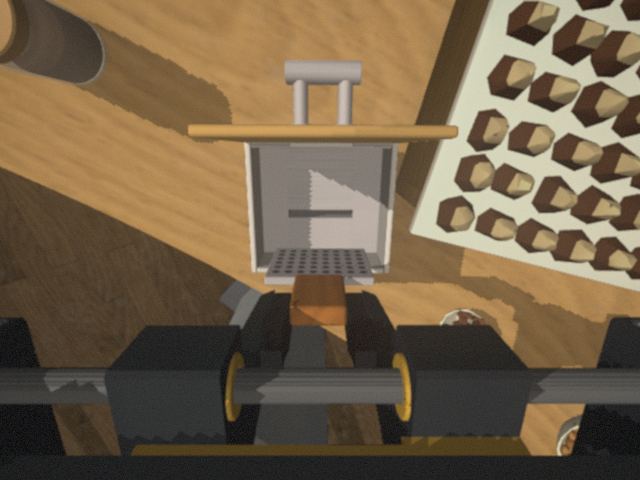

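The plate is held upright by the tab at (318,300), its blade at (320,262) is clear above the sifter, and the flap is still standing at (320,132). Moving over to the cacao bowl, then turning by 68°.

```bash
python3 -m pendant '[{"offset":[-0.5,0.5,0],"turn":0},{"offset":[-0.7,0.8,0],"turn":0},{"offset":[-0.7,0.8,0],"turn":0},{"offset":[-0.7,0.8,0],"turn":0},{"offset":[-0.7,0.8,0],"turn":0},{"offset":[-0.7,0.8,0],"turn":0},{"offset":[-0.7,0.7,0],"turn":0},{"offset":[-0.6,0.7,0],"turn":0}]'
python3 -m pendant '[{"offset":[0,0,0],"turn":0.5},{"offset":[0,0,0],"turn":1},{"offset":[0,0,0],"turn":1},{"offset":[0,0,0],"turn":1},{"offset":[0,0,0],"turn":1},{"offset":[0,0,0],"turn":1},{"offset":[0,0,0],"turn":1},{"offset":[0,0,0],"turn":1}]'
python3 -m pendant '[{"offset":[0,0,0],"turn":0.7},{"offset":[0,0,0],"turn":0.3},{"offset":[0,0,0],"turn":0},{"offset":[0,0,0],"turn":0},{"offset":[0,0,0],"turn":0}]'
python3 - <<'E'
from h import *
for i in range(2): p=look("wrist",["sieve","sieve_grip","bowl_cacao"])
look("scene",["sieve","bowl_cacao","flap_handle"])
K=np.array([[p["fx"],0,p["cx"]],[0,p["fy"],p["cy"]],[0,0,1]])
s=bot.sense(); print(s["time"],s["position"],s["tool_rot"].round(3).tolist(),s["qpos"])
E
```

```text
time: 16.6
position: [0.4871, 0.0176, 0.2416]
tool_rot: [[0.737, 0.676, 0.0], [0.676, -0.737, -0.0], [0.0, 0.0, -1.0]]
wrist_force: [-0.1, 0.5, -0.9]
finger_gap: 0.0255
grip_force: 40.0
time: 17.4
position: [0.4873, 0.0189, 0.2415]
tool_rot: [[0.952, -0.305, 0.0], [-0.305, -0.952, -0.0], [0.0, -0.0, -1.0]]
wrist_force: [0.2, -0.5, -1.3]
finger_gap: 0.0257
grip_force: 40.0
time: 17.9
position: [0.4873, 0.0189, 0.2415]
tool_rot: [[0.904, -0.429, 0.0], [-0.429, -0.904, -0.0], [0.0, -0.0, -1.0]]
wrist_force: [0.1, 0.5, -1.5]
finger_gap: 0.0253
grip_force: 40.0
wrist sieve [0.4885 0.0175 0.1654] 0.74
wrist sieve_grip [0.4852 0.0147 0.2402] 0.7
wrist bowl_cacao [ 4.837e-01  2.100e-02 -2.000e-04] 0.89
wrist sieve [0.4892 0.0195 0.1664] 0.91
wrist sieve_grip [0.4873 0.0135 0.2427] 0.64
wrist bowl_cacao [ 0.4831  0.0204 -0.001 ] 0.63
scene sieve [0.4899 0.0162 0.1607] 0.66
scene bowl_cacao [ 0.4834  0.0203 -0.005 ] 0.73
scene flap_handle [0.5665 0.3294 0.1856] 0.81
scene flap_handle [ 5.286e-01 -4.122e-01  5.000e-04] 0.22
18.5 [0.48728359 0.0188918  0.2414198 ] [[0.903, -0.429, 0.0], [-0.429, -0.903, 0.0], [-0.0, -0.0, -1.0]] [-2.05240705e-01 -2.06612168e-02  1.81745173e+00  1.66942222e-05
  1.34480021e+00  1.80930406e+00]
```

```bash
python3 -m pendant '[{"offset":[0,0,0.4],"turn":0},{"offset":[-0.1,0,0.6],"turn":0},{"offset":[0,0,0.6],"turn":0},{"offset":[0,0,0.4],"turn":0},{"offset":[0,0,0.1],"turn":0},{"offset":[0,0,0],"turn":0},{"offset":[0,0,0],"turn":0},{"offset":[0,0,0],"turn":0}]'
python3 - <<'E'
from h import *
look("wrist",["sieve","bowl_cacao"],"w7.png"); look("scene",["sieve","bowl_cacao","flap_handle"])
s=bot.sense(); print(s["position"],abs(s["qvel"]).max() if hasattr(s["qvel"],"max") else s["qvel"])
E
```

```text
time: 19.3
position: [0.4852, 0.0201, 0.1793]
tool_rot: [[0.903, -0.429, 0.002], [-0.429, -0.903, -0.0], [0.002, -0.0, -1.0]]
wrist_force: [1.0, 0.2, -1.7]
finger_gap: 0.0254
grip_force: 40.0
wrist sieve [0.4883 0.0223 0.1022] 0.8
wrist sieve [0.4837 0.0154 0.1781] 0.21
wrist bowl_cacao [ 0.4827  0.0195 -0.0011] 0.74
wrist bowl_cacao [0.4876 0.0179 0.103 ] 0.18
scene sieve [0.4879 0.015  0.0963] 0.53
scene sieve [0.5664 0.3247 0.1836] 0.4
scene bowl_cacao [ 0.4863  0.0172 -0.0025] 0.64
scene flap_handle [0.5678 0.33   0.1835] 0.9
[0.4846341  0.02018736 0.1785792 ] 0.0011536106317217595
```

View pics/w7.png

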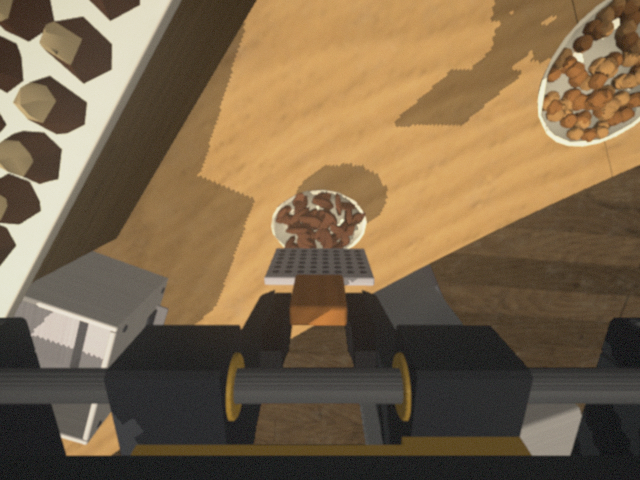

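The wrist view shows the plate (320,265) level and parallel to the bowl's long axis, with the bowl (320,220) centred left to right. The plate is still, with its lower edge at about 0.10 m.

```bash
python3 -c "
from workcell import bot
print(bot.hand_in())"
```

```text
the job is handed in; nothing more can be done
None
```

The job is handed in with the flap standing open at about 94° and the plate held still over the cacao bowl, upright, centred, lengthwise with it and about 10 cm up; the hand-in gave no verdict, and I did not re-measure the jar, bell, scoop or larger bowl at the end.

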